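Fit a fresh filter to the respirator blower

ROBOT

A 7-joint arm with a two-finger parallel gripper is mounted at the origin on the work surface. World frame = base frame: x ahead of the robot, y to its left, z up, the work surface at z = 0. Lengths are in m, angles in rad, forces in N, time in s.
With the tool pointing down it reaches from about 0.425 to 0.925 m from the base axis. Payload 6.8 kg.
Tool frame: the origin (TCP) lies midway between the tips of the shut fingers; the grasp point (between the pads) lies env.tcp_to_grasp behind it (env.tcp_to_grasp is the distance from the TCP to the grasp point, in m); z points along the fingers, y is the line along which they close (so a half turn about z gives the same grasp; the last joint's range is limited). The gripper opens to 88 mm and grips with 3 to 60 N. Pads are 20 mm wide; open, the fingers measure 115 mm over their backs; the gripper's body (75 mm by 178 mm) begins 61 mm behind the grasp point.
Start: joints at [-1.442, 0.477, 0.022, 1.555, -0.011, 1.109, -0.083], TCP at [0.158, 0.656, 0.223] pointing down, gripper open.
Joint ranges: [-2.96, 2.96], [-0.34, 2.1], [-1.41, 1.46], [0.24, 2.44], [-1.37, 4.51], [0.17, 1.92], [-2.96, 2.96]. Speed limits (rad/s): [2.39, 2.39, 3.14, 3.14, 3.14, 3.14, 3.14].

INTERFACE

Orientations are given as a unit quaternion [x, y, z, w].
In Python, from cell import telemetry, optics, close_job, env gives the robot as it stands.
- The arm moves only by the shell command python3 -m crank 'ROWS' [FORCE]. ROWS is JSON, one flat list of numbers, 7 for each row, row after row: the shift along the world's x, y, z in mm, then the turn, a rotation vector about the world's x, y, z in rad, then the finger opening in mm, from 0 to 87.8. In form: [x, y, z, rx, ry, rz, jaw, x, y, z, rx, ry, rz, jaw, ...]. A call has 1 to 20 rows; each row is the pose to reach, as a shift and turn from the pose commanded when the call began; what a row does not reach only later rows make up. A row lasts 1/12 s, in which the tool goes at most 41.7 mm and 7.16 degrees, less where a joint would pass 70% of its speed; a pose out of reach is approached as far as the arm can. A call with a gripper value outside its range is refused whole. The fingers move at their own pace and stop on an object; FORCE is the grip in N (left out, the last holds). Time passes only in rows, so rows that repeat a pose let the fingers close. It gives the time, the measured TCP pose, the force, the opening and the grip force at its end, in the units of the state.
- telemetry.observe(): the state, without advancing time (a new reading comes with each control period).
- optics.capture(name): name is "scene" or "top"; returns a dict with "color" (384x512x3 uint8, red, green, blue), "vertical_fov" (degrees; the focal length in pixels is half the picture's height over the tangent of half this angle, whatever the lens; pixels are square), "cx", "cy" (the principal point, pixels), "rvec" (rotation vector, rad) and "tvec" (3), from world to camera coordinates, as OpenCV has them. Camera axes: x right, y down, z forward; pixel columns grow to the right and rows downward; lengths in m; the calibration is good to about 2 mm. A picture is of the moment at which its call begins. There is no depth.
- close_job(): hands the job in; it is judged then, once.
The state is a dict: "clock": time; "joint_positions": joint angles; "joint_velocities": joint speeds; "effort": joint torques, N m; "position": TCP position; "tcp_rot": TCP orientation; "ft_force": force on the tool from outside, world axes, zero at the start; "ft_torque": the same for the moment, N m; "opening": finger opening in m; "grip_force": force on a finger pad.
Only numpy, scipy, OpenCV 4.12 (cv2) and the standard library are available. Lean on these libraries where they do the work, as an engineer would, in place of code of your own. Each camera call takes 0.05 s, during which the arm holds its last target. There are 200 camera calls.

TASK

The dust-mask blower on the bench has no filter: take the fresh filter canister (white with blue wing grip) from the steel tray, set its two lugs into the slots of the blower's bayonet port, press it down against the spring and twist it clockwise (seen from above) until it is fully home at the stop and the orange pointer has gone all the way to the green mark. Work gently: feel for the slots and the stop without forcing, then let go. Leave the spent grey canister and everything else where they are.

Things in the scene. Friction and masses are not known exactly. Their poses are not given: they have to be found in the camera images.
- fresh: Fresh filter canister, loose, 0.17 to 0.34 kg, standing upright in the tray, 102 mm high: white drum 84 mm across from 22.5 to 68 mm above the origin, with blue bands, and below it a blue spigot 52 mm across whose lowest 8 mm taper to 44 mm. Origin: centre of the underside of the spigot; z up along the axis. It is the same after a half turn.
- wing (a point): Point to grip on the fresh canister, on its axis, 91 mm above its origin, in its blue wing grip: a flat upright bar 16 mm thick (along the body's y), 60 mm long (along x), from 68 to 102 mm above the origin.
- lugs (a point): Point on the fresh canister's axis level with the middle of its two steel lugs, 11 mm above its origin. The lugs stick out of the spigot along the body's +x and -x (under the ends of the wing grip) to 33 mm from the axis, each 10 mm wide and 6 mm high (8 to 14 mm above the origin).
- spent: Spent canister of the same shape, all grey, standing in the same tray; which of the two places is which varies. Leave it alone.
- blower: The mask blower: fixed grey and black housing 190 x 160 mm (x, y), 85 mm high, on the table, the port in the middle of its top. Origin under its centre. Contact of the canister with it above about 50 N in all (some 0.6 N m at the stop) breaks the port: feel for slots and stop.
- port (a point): Centre of the port's mouth, level with the top of its aluminium lip, 90 mm above the table; axes as the blower's. Bore 55 mm; two opposite slots 13 mm wide reach 36 mm from the axis. The slotted ring is clamped at an unknown angle and stays put: the line through the slots lies within 0.60 rad either side of this point's x axis (not measured: see or feel it).
- lip_under (a point): Centre of the lip's underside, 5 mm below the mouth. Lugs resting on the lip off the slots: canister origin 8 mm below the mouth. With origin 19.5 mm or more below, the lugs are clear under the lip and it turns, clockwise only: the hard stop comes 0.67 to 0.93 rad from the slots (set differently on each blower); 0.25 rad before it the lugs meet the pointer's tabs (0.10 N m).
- seat_top (a point): Top of the sprung rubber seat in the port when unpressed, 13 mm below the mouth: spring 1.2 N/mm. The canister presses it down; at most the origin goes 22.5 mm below the mouth, where the drum meets the lip. Released after the twist, the spring holds the lugs up under the lip, the origin 19 mm below the mouth.
- lock (a joint): Lock pointer (orange, on the port's ring), rad: 0 at the red mark (unlocked), 0.25 at the green mark (locked). It is pushed along by the lugs during the last 0.25 rad of the clockwise twist and stays where it is left.
- tray: Steel tray, fixed, 150 x 250 mm (x, y), walls 14 mm high, floor 4 mm thick, holding the two canisters; origin under its centre.
- jug: Bystander: yellow jug with red cap, 90 mm in diameter, 210 mm high; origin under its centre.
- carving: Bystander: grey turned stone carving, 116 mm in diameter, 124 mm high; origin under its centre.
- mallet: Bystander: hammer lying along its x; origin under its middle.
- brush: Bystander: brush lying along its x; origin under its middle.
- offcut: Bystander: grey stone block 140 x 90 x 50 mm; origin under its centre.
- cup: Bystander: white cup, 70 mm in diameter, 70 mm high; origin under its centre.
- pebble: Bystander: pale long pebble, 40 mm thick, 80 mm long; origin under its middle.
Mind the look-alikes: they are no part of the job. Of the things that look like the fresh, the smaller one is meant.

How it is judged:
On the way, in this order (a step that is already met when the one before it is completed fails the run):
1. the fresh canister is pushed into the port, its lugs below the lip (z of fresh in the frame of port below -0.0182 m and horizontal distance between fresh and port below 0.005 m), for 0.1 s.
2. it is twisted clockwise until the lock pointer reaches the green mark (value of joint lock above 0.215 rad), for 0.1 s.
At the end, for the whole second after the job is handed in: The lock pointer is within 0.035 rad of its green mark (over 0.215 rad), the fresh canister sits in the port, its origin 17.2 to 23.5 mm below the port's mouth, within 4 mm of the port's axis, upright within 0.07 rad, at rest and released (value of joint lock above 0.215 rad and z of fresh in the frame of port between -0.0235 and -0.0172 m and horizontal distance between fresh and port below 0.004 m and angle between fresh's own z axis and vertical below 0.07 rad and linear speed of fresh below 0.01 m/s); the robot touches nothing.
It fails at once if the canister is forced against the blower with more than 50 N (contact force between fresh and blower above 50 N).
It fails at once if the spent canister or another bystander is moved by more than 20 mm (distance of any of spent, jug, carving, mallet, brush, offcut, cup, pebble from where it was at the start of the episode above 0.02 m).
It also fails if it takes over 72 s, if anything falls off the work surface, if the arm or the gripper's body presses on something with over 40 N, if the wrist force passes 120 N, or if a joint passes its speed limit or range.

## Working session

There is one attempt and no reset: what is moved stays moved. The work goes in short steps, Python scripts to look and compute and a shell command to move; the robot and the scene stay as the last step left them, time stands still between calls to the robot, and variables do not carry over. Pictures are saved under pics/ and viewed, at most 10 in all, crops included, and the job is handed in when it is done.

```bash
mkdir -p pics; ls; cat > h.py <<'E'
import numpy as np, cv2
from cell import telemetry, optics, env
def cap(n):
    d=optics.capture(n); d["R"]=cv2.Rodrigues(np.array(d["rvec"],float))[0]; d["t"]=np.array(d["tvec"],float)
    d["f"]=192/np.tan(np.radians(d["vertical_fov"])/2); return d
def ray(d,u,v,z):
    r=d["R"].T@np.array([(u-d["cx"])/d["f"],(v-d["cy"])/d["f"],1]); c=-d["R"].T@d["t"]
    return c+r*(z-c[2])/r[2]
def proj(d,p):
    q=d["R"]@np.array(p)+d["t"]; return d["f"]*q[0]/q[2]+d["cx"],d["f"]*q[1]/q[2]+d["cy"]
E
python3 - <<'E'
from h import *
for n in("scene","top"):
    d=cap(n); cv2.imwrite(f"pics/{n}.png",d["color"][:,:,::-1]); np.save(n,d,allow_pickle=True)
    print(n,-d["R"].T@d["t"],d["f"],d["cx"],d["cy"],d["R"][2])
s=telemetry.observe();print(s,env.tcp_to_grasp)
E
```

```text
pics
scene [0.97114279 0.72262183 0.65734836] 347.2173234832023 256.67799028943796 188.3456866664922 [-0.39672343 -0.72336044 -0.56511963]
top [ 0.41613058 -0.00529503  1.22451897] 384.07023534563643 258.1477486811459 194.9728911788269 [ 0.14610244 -0.00183221 -0.98926777]
{'clock': 0.1, 'joint_positions': array([-1.44205482,  0.4777269 ,  0.02234084,  1.55629956, -0.01149945,
        1.10927433, -0.08315022]), 'joint_velocities': array([-0.00092817, -0.00117025,  0.00221211, -0.00270968, -0.00142003,
       -0.00068026, -0.00129106]), 'effort': array([ 3.16804966e-03, -5.84091496e+01,  1.53939620e+00, -2.73312593e+01,
       -5.42248611e-02,  1.31263564e-02,  6.01948818e-05]), 'position': array([0.15826494, 0.65565645, 0.22179494]), 'tcp_rot': array([ 1.18157938e-01,  9.92994500e-01, -7.89151304e-04, -3.65581499e-05]), 'ft_force': array([-0.30136502,  0.71609729, -0.1467096 ]), 'ft_torque': array([0.01633045, 0.02074761, 0.01922302]), 'grip_force': 0.0, 'opening': 0.08785990232242342} 0.0187
```

View pics/scene.png

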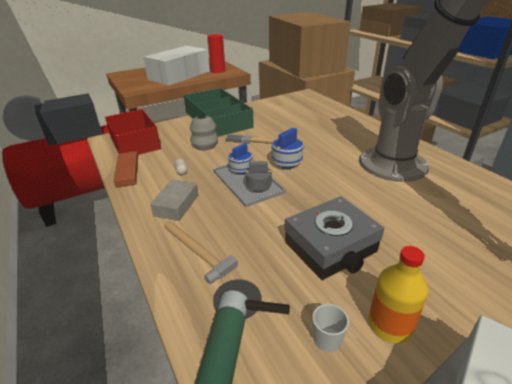

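View pics/top.png

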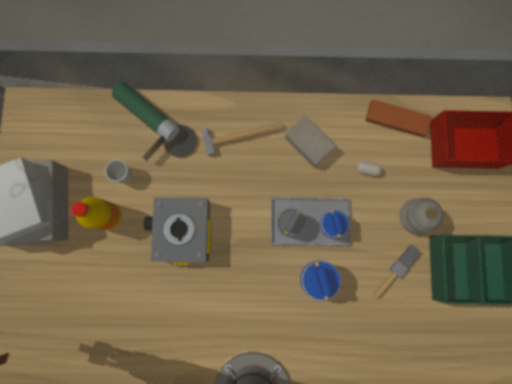

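The top view shows the fresh-like canister in the tray at (336,223), scene (240,158). The larger look-alike stands outside the tray at (321,280), scene (287,149). The spent grey one is at (292,223), and the port is at (180,229). I choose the small one in the tray and check it, along with the port, in a close crop.

```bash
python3 - <<'E'
from h import *
d=np.load("top.npy",allow_pickle=True).item(); s=np.load("scene.npy",allow_pickle=True).item()
def crop(d,x,y,w,h,k=5): return cv2.resize(d["color"][y:y+h,x:x+w,::-1],None,fx=k,fy=k,interpolation=cv2.INTER_CUBIC)
a=np.hstack([crop(d,145,195,70,70),crop(d,306,195,70,70)]);b=np.hstack([crop(s,285,190,70,50),crop(s,222,135,70,50)])
cv2.imwrite("pics/crop.png",np.vstack([a,b])[:600])
for n,c in(("top",d),("scene",s)):
    hsv=cv2.cvtColor(c["color"],cv2.COLOR_RGB2HSV)
    m=cv2.inRange(hsv,(108,150,60),(125,255,255))
    k,l,st,ce=cv2.connectedComponentsWithStats(m)
    for i in range(1,k):
        if st[i,4]>15: print(n,st[i],ce[i])
for u,v in((180,229),):print("port",ray(d,u,v,.09))
print("fresh",ray(d,336,223,.106), "big",ray(d,321,280,.12))
print("scene port",ray(s,334,222,.09))
E
```

```text
top [324 212  23  23 350] [333.62       223.09714286]
top [304 263  35  35 748] [319.24197861 280.11497326]
scene [ 459   17   52   41 1438] [485.65855355  36.95897079]
scene [280 129  16   9  53] [287.71698113 132.58490566]
scene [284 140  18   9  82] [293.26829268 144.87804878]
scene [234 144  16  15 159] [240.90566038 152.13836478]
port [0.47836872 0.22098905 0.09      ]
fresh [ 0.50273166 -0.2356751   0.106     ] big [ 0.34028133 -0.18846407  0.12      ]
scene port [0.48083483 0.22803005 0.09      ]
```

View pics/crop.png

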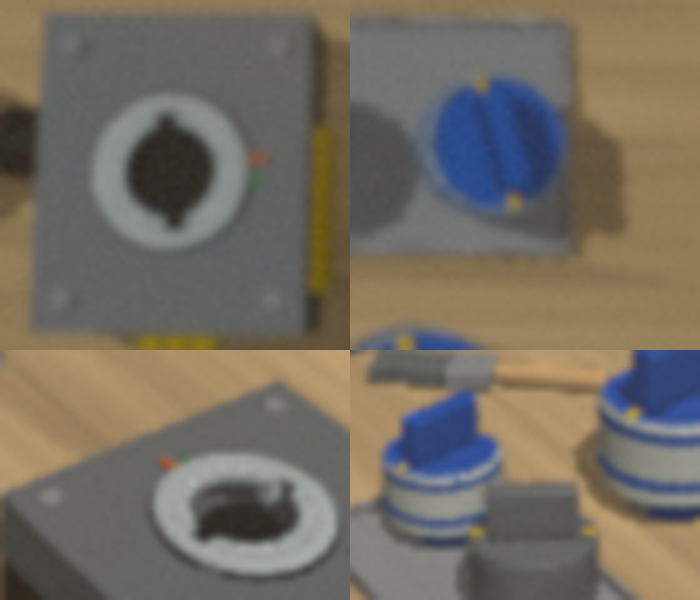

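The crop confirms the small canister is white and blue, with its yellow end marks at top px (331.8,211.6) and (338.4,235). The port slots run almost vertically in the picture, at px (178.2,218.2) and (179.4,239.6). Next I measure both more finely.

```bash
python3 - <<'E'
from h import *
d=np.load("top.npy",allow_pickle=True).item(); s=np.load("scene.npy",allow_pickle=True).item()
def yel(c,x0,y0,x1,y1):
    hsv=cv2.cvtColor(c["color"],cv2.COLOR_RGB2HSV);r=hsv[y0:y1,x0:x1]
    m=cv2.inRange(r,(18,110,120),(35,255,255));k,l,st,ce=cv2.connectedComponentsWithStats(m)
    return [(tuple((ce[i]+[x0,y0]).round(2)),st[i,4]) for i in range(1,k)]
print(yel(d,322,205,352,242),yel(s,225,140,255,180))
def lip(c,x,y,r,name):
    g=cv2.cvtColor(c["color"],cv2.COLOR_RGB2GRAY);hsv=cv2.cvtColor(c["color"],cv2.COLOR_RGB2HSV)
    G=cv2.resize(g[y-r:y+r,x-r:x+r],None,fx=8,fy=8,interpolation=cv2.INTER_CUBIC)
    t,m=cv2.threshold(G,135,255,0); cs,_=cv2.findContours(m,0,1); c0=max(cs,key=cv2.contourArea)
    tr=lambda p:(np.array(p)+.5)/8-.5+[x-r,y-r]
    P=np.array([ray(c,*tr(p),.09)[:2] for p in c0[:,0]])
    e=cv2.minEnclosingCircle(P.astype(np.float32)); E=cv2.fitEllipse((P*1000).astype(np.float32)); print(name,"lip outer",E)
    inner=np.zeros_like(G);cv2.drawContours(inner,[c0],-1,255,-1); D=((G<100)&(inner>0)).astype(np.uint8)
    k,l,st,ce=cv2.connectedComponentsWithStats(D);i=1+np.argmax(st[1:,4]); cs,_=cv2.findContours((l==i).astype(np.uint8),0,1)
    P=np.array([ray(c,*tr(p),.09)[:2] for p in max(cs,key=cv2.contourArea)[:,0]]);
    ctr=np.array(E[0])/1000; q=P-ctr; R=np.hypot(*q.T); A=np.degrees(np.arctan2(q[:,1],q[:,0]))
    far=R>.0305; print(name,"far",sorted(set(zip(A[far].round(0),(R[far]*1000).round(0)))))
lip(d,180,229,22,"top"); lip(s,334,222,26,"scene")
for u,v in((331.8,211.6),(338.4,235.0)):print(ray(d,u,v,.072))
E
```

```text
[] [((np.float64(247.5), np.float64(171.0)), np.int32(2))]
top lip outer ((480.3581848144531, 215.804443359375), (83.6988296508789, 99.20994567871094), 7.625972270965576)Traceback (most recent call last):
  File "<stdin>", line 20, in <module>
  File "<stdin>", line 16, in lip
    return _wrapfunc(a, 'argmax', axis=axis, out=out, **kwds)
    return bound(*args, **kwds)
ValueError: attempt to get argmax of an empty sequence
```

```bash
cat > m.py <<'E'
from h import *
d=np.load("top.npy",allow_pickle=True).item(); s=np.load("scene.npy",allow_pickle=True).item()
def lip(c,x,y,r,name,tl):
    g=cv2.cvtColor(c["color"],cv2.COLOR_RGB2GRAY)
    print(name,g[y,x-r:x+r:2])
    G=cv2.resize(g[y-r:y+r,x-r:x+r],None,fx=8,fy=8,interpolation=cv2.INTER_CUBIC)
    tr=lambda p:(np.array(p)+.5)/8-.5+[x-r,y-r]
    cs,_=cv2.findContours((G>tl).astype(np.uint8),0,1); W=lambda k:np.array([ray(c,*tr(p),.09)[:2]*1000 for p in k[:,0]],np.float32)
    c0=max(cs,key=cv2.contourArea); h=cv2.convexHull(c0); print(" outer",cv2.fitEllipse(W(c0)),cv2.minAreaRect(W(h)))
    cs,_=cv2.findContours(cv2.morphologyEx((G<90).astype(np.uint8),cv2.MORPH_OPEN,np.ones((3,3))),0,1)
    cs=[k for k in cs if cv2.pointPolygonTest(k,(G.shape[1]/2,G.shape[0]/2),False)>0]
    P=W(cs[0]); print(" bore",P.mean(0),cv2.minAreaRect(P))
    ctr=np.array(cv2.minAreaRect(W(h))[0]); q=P-ctr; R=np.hypot(*q.T); A=np.degrees(np.arctan2(q[:,1],q[:,0]))
    far=R>31; print(" far",sorted(set(zip(A[far].round(0).astype(int).tolist(),R[far].round(0).astype(int).tolist()))))
lip(d,179,229,20,"top",125); lip(s,334,222,26,"scene",135)
for u,v in((331.8,211.6),(338.4,235.0)):print("top mark",ray(d,u,v,.072))
for u,v in((222+(403-350-2)/5,135+(468-350-2)/5),):print("scene mark",ray(s,u,v,.072))
E
python3 m.py
```

```text
top [ 98  98 119 145 145 121  51  42  44  47  44  48  45  45  80 138 142 129
  92  96]
 outer ((479.1234130859375, 226.38641357421875), (87.3888931274414, 87.8316421508789), 178.53506469726562) ((479.2744445800781, 226.36810302734375), (88.04830169677734, 87.54534912109375), 29.221263885498047)
 bore [478.7852  225.28185] ((479.22552490234375, 225.48428344726562), (50.98027801513672, 51.46213150024414), 53.797122955322266)
 far [(-179, 31), (-178, 32), (-177, 32), (-177, 33), (-176, 33), (-175, 33), (-174, 33), (-174, 34), (-173, 34), (-172, 34), (-171, 34), (-170, 34), (-169, 34), (-168, 34), (-167, 34), (-166, 34), (-165, 33), (-165, 34), (-164, 33), (-163, 32), (-162, 32), (-161, 31), (-3, 31), (-2, 32), (-1, 32), (0, 32), (1, 32), (2, 33), (3, 33), (4, 33), (5, 33), (6, 33), (7, 33), (8, 33), (9, 32), (9, 33), (10, 32), (11, 32), (12, 32), (13, 31), (13, 32)]
scene [102 103 102  90 141 163 160 156  93  67  47  45  45  44  46  54  58  58
  97 164 164 167 119 101 103 101]
 outer ((480.63909912109375, 226.19281005859375), (89.08828735351562, 91.85798645019531), 148.11453247070312) ((480.8447265625, 226.44839477539062), (92.00112915039062, 89.15251922607422), 56.74397659301758)
 bore [481.21198 227.7626 ] ((481.3692321777344, 227.14251708984375), (45.43668746948242, 50.92006301879883), 55.456233978271484)
 far [(-176, 31), (-175, 32), (-174, 31), (-173, 31), (-172, 31), (1, 31), (2, 31), (2, 32), (3, 32), (4, 32), (4, 33), (5, 33), (6, 33), (7, 33), (8, 33), (8, 34), (9, 33), (10, 33), (11, 33), (12, 32), (12, 33), (13, 32)]
top mark [ 0.53954989 -0.23043601  0.072     ]
top mark [ 0.4695912  -0.24940345  0.072     ]
scene mark [ 0.54154914 -0.22931325  0.072     ]
```

The two views agree: the port is at (480, 226.3) mm with its slots at about 7° from x. Its outer diameter is ≈88 mm and the bore reads about right. The fresh canister is at (505, -239.5) mm with its wing at 15.2°, and the marks are 72 mm apart, which fits. Moving to above the canister now.

```bash
python3 -m crank '[0,0,107,0,0,0,60, 0,0,107,0,0,0,60, 0,0,107,0,0,0,60, 292,-306,107,0,0,0.2,60, 292,-306,107,0,0,0.2,60, 292,-306,107,0,0,0.2,60, 292,-306,107,0,0,0.2,60, 292,-306,107,0,0,0.2,60, 292,-306,107,0,0,0.2,60, 292,-306,107,0,0,0.2,60, 292,-306,107,0,0,0.2,60, 292,-306,107,0,0,0.2,60, 292,-306,107,0,0,0.2,60, 292,-306,107,0,0,0.2,60]' 15
```

```text
clock: 1.27
position: [0.456, 0.3425, 0.3297]
tcp_rot: [0.024, 1.0, -0.001, 0.001]
ft_force: [0.3, -0.9, -0.0]
opening: 0.06
grip_force: 0.0
```

```bash
python3 -m crank '[55,-590,-60,0,0,0.3,60, 55,-590,-60,0,0,0.3,60, 55,-590,-60,0,0,0.3,60, 55,-590,-60,0,0,0.3,60, 55,-590,-60,0,0,0.3,60, 55,-590,-60,0,0,0.3,60, 55,-590,-60,0,0,0.3,60, 55,-590,-60,0,0,0.3,60, 55,-590,-60,0,0,0.3,60, 55,-590,-60,0,0,0.3,60, 55,-590,-60,0,0,0.3,60, 55,-590,-60,0,0,0.3,60, 55,-590,-60,0,0,0.3,60, 55,-590,-60,0,0,0.3,60, 55,-590,-60,0,0,0.3,60, 55,-590,-130,0,0,0.3,60, 55,-590,-130,0,0,0.3,60, 55,-590,-130,0,0,0.3,60, 55,-590,-130,0,0,0.3,60, 55,-590,-130,0,0,0.3,60]'
python3 - <<'E'
from h import *
s=telemetry.observe();print(s["clock"],s["position"],s["tcp_rot"],s["joint_positions"])
for n in("scene","top"):
    d=cap(n); cv2.imwrite(f"pics/{n}2.png",d["color"][:,:,::-1])
    print(n,proj(d,s["position"]))
    x,y=(225,95) if n=="scene" else (300,180)
    np.save(n+"2",d,allow_pickle=True)
a=[cv2.resize(cv2.imread(f"pics/{n}2.png")[y:y+90,x:x+90],None,fx=4,fy=4,interpolation=2) for n,x,y in(("scene",205,95),("top",295,175))]
cv2.imwrite("pics/c2.png",np.hstack(a))
E
```

```text
clock: 2.93
position: [0.5061, -0.2399, 0.201]
tcp_rot: [-0.131, 0.991, -0.0, 0.001]
ft_force: [0.8, -0.6, 0.8]
opening: 0.0599
grip_force: 0.0
2.9333 [ 0.50610209 -0.23994002  0.20100575] [-1.31377282e-01  9.91332237e-01 -3.20830576e-04  5.49936363e-04] [-0.11081962  0.34190853  0.55531515  1.88704734 -0.21591304  0.97058276
  2.37548533]
scene (np.float64(238.0300189131882), np.float64(119.65020756029618))
top (np.float64(344.8650726471056), np.float64(219.1397804044808))
```

View pics/c2.png

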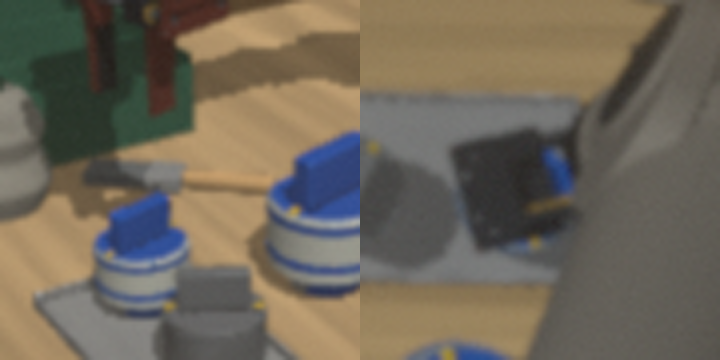

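In the scene view the fingers straddle the spot I projected, midway at (237.5,120), right above the wing. Descending and gripping.

```bash
python3 -m crank '[0,0,-40,0,0,0,60, 0,0,-80,0,0,0,60, 0,0,-100,0,0,0,60, 0,0,-112,0,0,0,60, 0,0,-121,0,0,0,60, 0,0,-121,0,0,0,60, 0,0,-121,0,0,0,60, 0,0,-121,0,0,0,0, 0,0,-121,0,0,0,0, 0,0,-121,0,0,0,0, 0,0,-121,0,0,0,0, 0,0,-121,0,0,0,0, 0,0,-121,0,0,0,0, 0,0,-121,0,0,0,0, 0,0,-121,0,0,0,0, 0,0,-121,0,0,0,0]' 35
```

```text
clock: 4.37
position: [0.5053, -0.2398, 0.0786]
tcp_rot: [-0.131, 0.991, 0.0, -0.0]
ft_force: [0.4, 0.5, 1.3]
opening: 0.0158
grip_force: 35.0
```

```bash
python3 -m crank '[0,0,10,0,0,0,0, 0,0,30,0,0,0,0, 0,0,60,0,0,0,0, 0,0,100,0,0,0,0, 0,0,140,0,0,0,0, -25,466,140,0,0,-0.141,0, -25,466,140,0,0,-0.141,0, -25,466,140,0,0,-0.141,0, -25,466,140,0,0,-0.141,0, -25,466,140,0,0,-0.141,0, -25,466,140,0,0,-0.141,0, -25,466,140,0,0,-0.141,0, -25,466,140,0,0,-0.141,0, -25,466,140,0,0,-0.141,0, -25,466,140,0,0,-0.141,0, -25,466,140,0,0,-0.141,0, -25,466,140,0,0,-0.141,0, -25,466,140,0,0,-0.141,0, -25,466,140,0,0,-0.141,0, -25,466,140,0,0,-0.141,0]'
python3 -m crank '[0,0,-25,0,0,0,0, 0,0,-40,0,0,0,0, 0,0,-40,0,0,0,0, 0,0,-40,0,0,0,0, 0,0,-40,0,0,0,0]'
python3 - <<'E'
from h import *
s=telemetry.observe();print(s["position"],s["tcp_rot"],s["joint_positions"][6])
q=[]
for n,x,y in(("scene",280,130),("top",140,180)):
    d=cap(n);np.save(n+"3",d,allow_pickle=True); w=110
    print(n,[np.round(proj(d,[s["position"][0],s["position"][1],s["position"][2]+dz]),1) for dz in(-.0746,-.0065)])
    q.append(cv2.resize(d["color"][y:y+w,x:x+w,::-1],None,fx=3.6,fy=3.6,interpolation=2))
cv2.imwrite("pics/c3.png",np.hstack(q))
E
```

```text
clock: 6.03
position: [0.4804, 0.2243, 0.2187]
tcp_rot: [-0.06, 0.998, -0.001, -0.0]
ft_force: [-0.4, -0.3, -3.1]
opening: 0.0156
grip_force: 35.0
clock: 6.45
position: [0.4812, 0.2252, 0.1796]
tcp_rot: [-0.06, 0.998, 0.0, 0.001]
ft_force: [-0.0, 0.7, -1.8]
opening: 0.0155
grip_force: 35.0
[0.48115991 0.22523991 0.17964731] [-6.00530672e-02  9.98195042e-01  1.46045894e-04  5.14816080e-04] 1.2656584464269243
scene [array([333.8, 216.8]), array([336.7, 194.5])]
top [array([177.6, 227.7]), array([172.5, 226.2])]
```

View pics/c3.png

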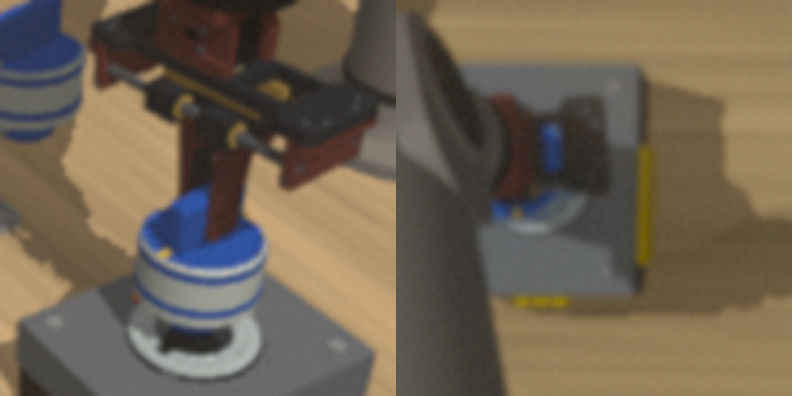

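The scene crop shows the canister upright over the port with its drum axis at px (336.2,195), against (336.7,194.5) projected, so it is on axis. I lower it in small steps and watch the force.

```bash
python3 -m crank '[0,0,-10,0,0,0,0, 0,0,-16,0,0,0,0, 0,0,-19,0,0,0,0, 0,0,-19,0,0,0,0, 0,0,-19,0,0,0,0]'; python3 -m crank '[0,0,-1,0,0,0,0, 0,0,-2,0,0,0,0, 0,0,-3,0,0,0,0, 0,0,-3,0,0,0,0]';python3 -m crank '[0,0,-1,0,0,0,0, 0,0,-2,0,0,0,0, 0,0,-2,0,0,0,0]'
```

```text
clock: 6.97
position: [0.4801, 0.2261, 0.1593]
tcp_rot: [-0.061, 0.998, -0.0, -0.0]
ft_force: [0.6, 0.5, -2.8]
opening: 0.0161
grip_force: 35.0
clock: 7.3
position: [0.4802, 0.2261, 0.1565]
tcp_rot: [-0.061, 0.998, -0.0, -0.0]
ft_force: [0.2, -0.1, -2.3]
opening: 0.0158
grip_force: 35.0
clock: 7.55
position: [0.4801, 0.2261, 0.1544]
tcp_rot: [-0.061, 0.998, -0.0, -0.0]
ft_force: [-1.3, 0.2, -2.6]
opening: 0.0162
grip_force: 35.0
```

```bash
for i in 1; do python3 -m crank '[0,0,-1,0,0,0,0, 0,0,-2,0,0,0,0, 0,0,-2,0,0,0,0]';python3 -m crank '[0,0,-1,0,0,0,0, 0,0,-2,0,0,0,0, 0,0,-2,0,0,0,0]';done; python3 -c "
from h import *;print(telemetry.observe()['ft_torque'])"
```

```text
clock: 7.8
position: [0.4801, 0.2261, 0.1524]
tcp_rot: [-0.061, 0.998, -0.0, -0.0]
ft_force: [-1.3, -1.2, -2.5]
opening: 0.0156
grip_force: 35.0
clock: 8.05
position: [0.4801, 0.2261, 0.1505]
tcp_rot: [-0.061, 0.998, -0.0, -0.0]
ft_force: [-1.4, -0.7, -2.0]
opening: 0.0157
grip_force: 35.0
[-0.14211104  0.59193923  0.00680229]
```

The lugs have passed the lip and sit in the slots. Pressing on against the spring.

```bash
python3 -m crank '[0,0,-1,0,0,0,0, 0,0,-2,0,0,0,0, 0,0,-3,0,0,0,0, 0,0,-3,0,0,0,0]';python3 -m crank '[0,0,-1,0,0,0,0, 0,0,-2,0,0,0,0, 0,0,-3,0,0,0,0, 0,0,-3.5,0,0,0,0, 0,0,-3.5,0,0,0,0]'; python3 -c "
from h import *;print(telemetry.observe()['ft_torque'])"
```

```text
clock: 8.38
position: [0.4802, 0.2261, 0.1477]
tcp_rot: [-0.061, 0.998, -0.0, -0.0]
ft_force: [-3.2, -1.1, 1.9]
opening: 0.0159
grip_force: 35.0
clock: 8.8
position: [0.4803, 0.2262, 0.1444]
tcp_rot: [-0.061, 0.998, 0.0, -0.0]
ft_force: [-5.1, -1.6, 5.9]
opening: 0.0157
grip_force: 35.0
[-0.50869497  1.31576383 -0.03927076]
```

```bash
python3 -m crank '[-0.7,-0.2,-0.8,0,0,0,0, -0.7,-0.2,-0.8,0,0,0,0]';python3 -m crank '[0,0,0,0,0,-0.03,0, 0,0,0,0,0,-0.06,0, 0,0,0,0,0,-0.09,0, 0,0,0,0,0,-0.12,0, 0,0,0,0,0,-0.12,0]'; python3 -c "
from h import *;s=telemetry.observe();print(s['ft_torque'],s['tcp_rot'])"
```

```text
clock: 8.97
position: [0.4801, 0.2262, 0.1439]
tcp_rot: [-0.061, 0.998, 0.0, 0.001]
ft_force: [-2.9, -0.9, 5.8]
opening: 0.0161
grip_force: 35.0
clock: 9.38
position: [0.4797, 0.2266, 0.1438]
tcp_rot: [-0.001, 1.0, 0.0, 0.0]
ft_force: [-3.6, -1.5, 6.9]
opening: 0.0157
grip_force: 35.0
[-0.23936694  1.31472974  0.044473  ] [-6.10054119e-04  9.99999720e-01  4.11097225e-04  1.34088930e-04]
```

```bash
python3 -m crank '[0,0,0,0,0,-0.03,0, 0,0,0,0,0,-0.06,0, 0,0,0,0,0,-0.09,0, 0,0,0,0,0,-0.12,0, 0,0,0,0,0,-0.15,0, 0,0,0,0,0,-0.18,0, 0,0,0,0,0,-0.21,0, 0,0,0,0,0,-0.24,0, 0,0,0,0,0,-0.27,0, 0,0,0,0,0,-0.27,0]'; python3 -c "
from h import *;s=telemetry.observe();print(s['ft_torque'],s['tcp_rot'])"
```

```text
clock: 10.22
position: [0.4801, 0.2267, 0.144]
tcp_rot: [0.134, 0.991, 0.001, 0.0]
ft_force: [-3.4, -0.1, 7.0]
opening: 0.0157
grip_force: 35.0
[-0.22428586  1.08329968  0.00228541] [1.33988757e-01 9.90982554e-01 5.96219826e-04 4.85574724e-04]
```

```bash
T='from h import *;s=telemetry.observe();print(s["ft_torque"].round(3),2*np.arctan2(s["tcp_rot"][0],s["tcp_rot"][1]))'
python3 -m crank '[0,0,0,0,0,-0.03,0, 0,0,0,0,0,-0.06,0, 0,0,0,0,0,-0.09,0, 0,0,0,0,0,-0.09,0]' | grep force; python3 -c "$T"
python3 -m crank '[0,0,0,0,0,-0.03,0, 0,0,0,0,0,-0.06,0, 0,0,0,0,0,-0.09,0, 0,0,0,0,0,-0.09,0]' | grep force; python3 -c "$T"
python3 -m crank '[0,0,0,0,0,-0.03,0, 0,0,0,0,0,-0.06,0, 0,0,0,0,0,-0.06,0]' | grep force; python3 -c "$T"
```

```text
ft_force: [-4.0, -0.7, 6.5]
grip_force: 35.0
[-0.185  1.207  0.116] 0.3585732194057808
ft_force: [-4.0, -0.7, 7.4]
grip_force: 35.0
[-0.378  1.172  0.025] 0.44872859740276544
ft_force: [-4.1, -1.6, 6.1]
grip_force: 35.0
[-0.419  1.201  0.027] 0.5088329898962104
```

```bash
T='from h import *;s=telemetry.observe();print(s["ft_force"].round(1),s["ft_torque"].round(3),2*np.arctan2(s["tcp_rot"][0],s["tcp_rot"][1]))'
python3 -m crank '[0,0,0,0,0,-0.02,0, 0,0,0,0,0,-0.04,0, 0,0,0,0,0,-0.04,0]' >/dev/null; python3 -c "$T"
python3 -m crank '[0,0,0,0,0,-0.02,0, 0,0,0,0,0,-0.04,0, 0,0,0,0,0,-0.04,0]' >/dev/null; python3 -c "$T"
python3 - <<'E'
from h import *
q=[]
for n,x,y in(("scene",300,170),("top",150,200)):
    d=cap(n); w=60
    q.append(cv2.resize(d["color"][y:y+w,x:x+w,::-1],None,fx=6,fy=6,interpolation=2))
cv2.imwrite("pics/c4.png",np.hstack(q))
E
```

```text
[-3.9 -0.2  6.8] [-0.372  1.195  0.056] 0.5482094699133665
[-4.6 -0.8  7.4] [-0.438  1.109  0.051] 0.5883218899783353
```

View pics/c4.png

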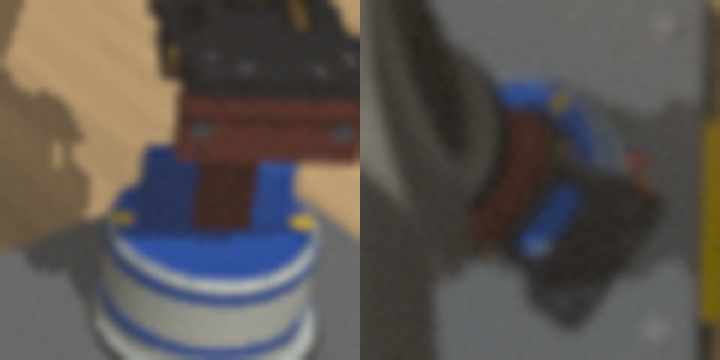

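The canister has turned with the tool. In the top crop the red mark shows at (638,162) and the orange pointer at about (650,185), partly under the gripper's shadow, so it has started to move. I continue in small steps to the stop.

```bash
T='from h import *;s=telemetry.observe();print(s["ft_force"].round(1),s["ft_torque"].round(3),2*np.arctan2(s["tcp_rot"][0],s["tcp_rot"][1]))'
python3 -m crank '[0,0,0,0,0,-0.02,0, 0,0,0,0,0,-0.03,0, 0,0,0,0,0,-0.03,0]' >/dev/null; python3 -c "$T"
python3 -m crank '[0,0,0,0,0,-0.02,0, 0,0,0,0,0,-0.03,0, 0,0,0,0,0,-0.03,0]' >/dev/null; python3 -c "$T"
python3 -m crank '[0,0,0,0,0,-0.02,0, 0,0,0,0,0,-0.03,0, 0,0,0,0,0,-0.03,0]' >/dev/null; python3 -c "$T"
```

```text
[-4.2 -1.2  7.3] [-0.453  1.094  0.116] 0.6177716333431211
[-4.3 -1.7  7.7] [-0.715  1.312  0.404] 0.6472442720348365
[-4.5 -1.6  8. ] [-0.688  1.243  0.798] 0.6758913958698948
```

The torque climbed sharply at about 0.64 rad, so that is the stop. Easing off at once.

```bash
T='from h import *;s=telemetry.observe();print(s["ft_force"].round(1),s["ft_torque"].round(3),2*np.arctan2(s["tcp_rot"][0],s["tcp_rot"][1]))'
python3 -m crank '[0,0,0,0,0,0.03,0, 0,0,0,0,0,0.04,0, 0,0,0,0,0,0.04,0]' >/dev/null; python3 -c "$T"
python3 -m crank '[0,0,1,0,0,0,0, 0,0,2,0,0,0,0, 0,0,2,0,0,0,0]' >/dev/null; python3 -c "$T"
python3 - <<'E'
from h import *
q=[]
for n,x,y in(("scene",300,170),("top",165,210)):
    d=cap(n); w=60 if n=="scene" else 45
    q.append(cv2.resize(d["color"][y:y+w,x:x+w,::-1],(360,360),interpolation=2))
cv2.imwrite("pics/c5.png",np.hstack(q))
E
```

```text
[-3.9 -2.2  8. ] [-0.698  1.138  0.076] 0.6371306379076038
[-3.9 -2.6  5.4] [-0.735  0.959  0.108] 0.6377097830700847
```

View pics/c5.png

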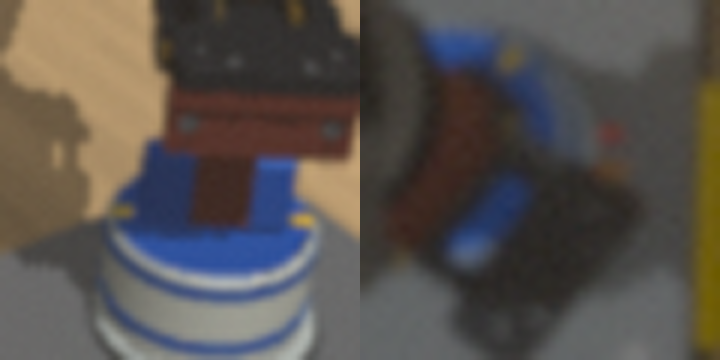

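The orange pointer now shows at top px (196.9,231.3), where the green mark was at (196.6,231), so it is locked. Letting go and retreating, then checking.

```bash
python3 -m crank '[0,0,0,0,0,0,20, 0,0,0,0,0,0,40, 0,0,0,0,0,0,50, 0,0,0,0,0,0,50, 0,0,0,0,0,0,50, 0,0,0,0,0,0,50, 0,0,10,0,0,0,50, 0,0,30,0,0,0,50, 0,0,60,0,0,0,50, 0,0,100,0,0,0,50, 0,0,140,0,0,0,50, 0,-150,180,0,0,0,50, 0,-150,180,0,0,0,50, 0,-150,180,0,0,0,50, 0,-150,180,0,0,0,50, 0,-150,180,0,0,0,50, 0,-150,180,0,0,0,50]'
python3 - <<'E'
from h import *
q=[]
for n,x,y,w in(("scene",300,170,70),("top",145,195,70)):
    d=cap(n);np.save(n+"5",d,allow_pickle=True)
    q.append(cv2.resize(d["color"][y:y+w,x:x+w,::-1],(400,400),interpolation=2))
    print(n,np.round(proj(d,[.480,.2263,.139]),1))
cv2.imwrite("pics/c6.png",np.hstack(q))
E
```

```text
clock: 14.5
position: [0.48, 0.0743, 0.3267]
tcp_rot: [0.315, 0.949, 0.001, 0.001]
ft_force: [-0.0, -0.2, -0.6]
opening: 0.0501
grip_force: 0.0
scene [335.9 206. ]
top [174.7 227.4]
```

View pics/c6.png

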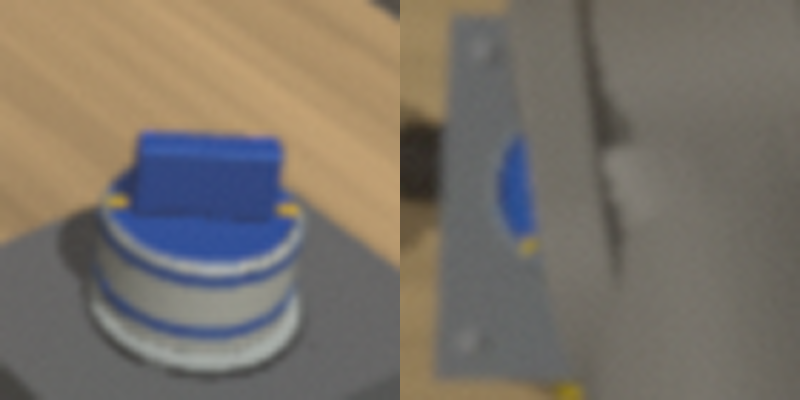

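The scene crop shows the canister seated upright and released. The arm hides the pointer in the top view, so I move it clear and look.

```bash
python3 -m crank '[0,-250,0,0,0,0,50, 0,-250,0,0,0,0,50, 0,-250,0,0,0,0,50, 0,-250,0,0,0,0,50, 0,-250,0,0,0,0,50, 0,-250,0,0,0,0,50, 0,-250,0,0,0,0,50, 0,-250,0,0,0,0,50, 0,-250,0,0,0,0,50]' | head -2
python3 - <<'E'
from h import *
d=cap("top");a=np.load("top.npy",allow_pickle=True).item()
q=[cv2.resize(i["color"][205:250,165:210,::-1],(400,400),interpolation=2) for i in(a,d)]
cv2.imwrite("pics/c7.png",np.hstack(q))
E
```

```text
clock: 15.35
position: [0.4802, -0.1722, 0.3248]
```

View pics/c7.png

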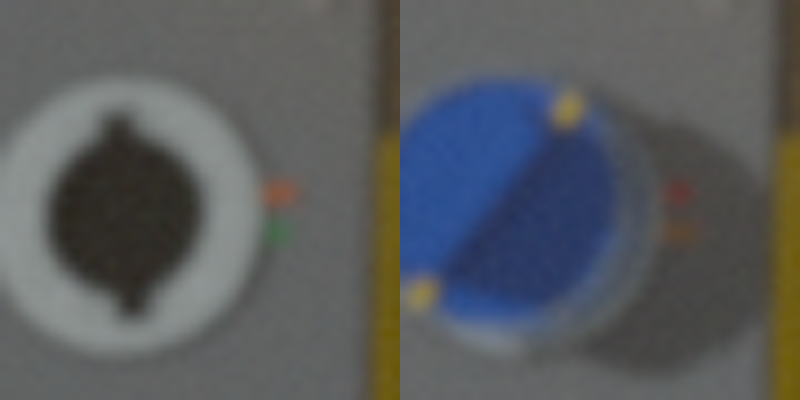

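The orange pointer is now at (680,230) in the crop, right over the green mark, which was at (278,232) in the "before" half. The red mark is bare at (678,192). The job is done, so I hand it in.

```bash
python3 -c "
from cell import close_job;print(close_job())"
```

```text
the job is handed in; nothing more can be done
None
```

The fresh canister is seated in the port and twisted to the stop, with the orange pointer on the green mark; it is released and the job is handed in, but the wrist moment peaked at about 0.8 N m at the stop, above the 0.6 N m guide, before I eased off, and no verdict was returned.

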